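Turn on the cooker's gas with the valve key

ROBOT

A 6-joint arm with a two-finger parallel gripper is mounted at the origin on the work surface. World frame = base frame: x ahead of the robot, y to its left, z up, the work surface at z = 0. Lengths are in m, angles in degrees, forces in N, time in s.
With the tool pointing down it reaches from about 0.25 to 0.8 m from the base axis. Payload 8.5 kg.
Tool frame: the origin (TCP) lies at the very end of the fingers, on their centre line; the grasp point (between the pads) lies 19 mm behind it (env.grip_depth is the distance from the TCP to the grasp point, in m); z points along the fingers, y is the direction in which the jaws open and shut (so a half turn about z gives the same grasp; the last joint's range is limited). The gripper opens to 85 mm and grips with 20 to 120 N. Pads are 22 mm wide; open, the fingers measure 114 mm over their backs; the gripper's body (76 mm by 85 mm) begins 54 mm behind the grasp point. The pads swing forward as they close: fully open they stand 13 mm farther back than shut.
Start: joints at [69.041, 13.648, -0.773, 75.585, 0, 90], TCP at [0.188, 0.49, 0.231] pointing down, gripper open.
Joint ranges: [-152.45, 152.45], [-59.26, 108.67], [-65.41, 83.53], [-104.44, 129.93], [-82.83, 76.93], [-180, 180]. Speed limits (degrees/s): [127.2, 127.2, 159.86, 180, 180, 180].

INTERFACE

Orientations are given as a 3x3 rotation matrix whose columns are the frame's x, y, z axes.
In Python, from station import env, viewer gives the robot as it stands. The module is installed in compiled form; this text tells all that it offers.
- The arm moves only by the tool servo_tool, never from a script. Its argument "motion" is a list of rows, each an object of numbers: "dx", "dy", "dz": the shift along the tool's x, y, z in mm; "ax", "ay", "az": the turn, a rotation vector about the tool's x, y, z in rad; "hand": the closure, from 0 (fully open) to 1 (shut). A call has 1 to 10 rows; each row is the pose to reach, as a shift and turn from the pose commanded when the call began, along the tool's axes at that moment; what a row does not reach only later rows make up. A row lasts 1/12 s, in which the tool goes at most 41.7 mm and 7.16 degrees, less where a joint would pass 70% of its speed; a pose out of reach is approached as far as the arm can. A call with a gripper value outside its range is refused whole. The fingers move at their own pace and stop on an object; "force" is the grip in N (left out, the last holds). Time passes only in rows, so rows that repeat a pose let the fingers close. It gives the time, the measured TCP pose, the force and the opening at its end, in the units of the state.
- env.state(): the state, without advancing time (a new reading comes with each control period).
- viewer.get_image(name): name is "scene" or "top"; returns (picture, depth): 384x512x3 uint8, red, green, blue; 384x512 float32, m along the optical axis (not along the pixel's ray), 0 where there is no reading.
- viewer.calibration(name): a dict with "fx", "fy", "cx", "cy" (pixels), "camera_from_world" (4x4, takes a point from world to camera coordinates). Camera axes: x right, y up, looking along -z (the intrinsics and any distortion apply to the point x, -y, -z); pixel columns grow to the right and rows downward; lengths in m; the calibration is good to about 2 mm. A picture is of the moment at which its call begins. calibration takes no time and is no camera call.
- env.close_job(): hands the job in, once; it reports no verdict.
The state is a dict: "time_s": time; "qpos": joint angles; "joint_velocities": joint speeds; "tau": joint torques, N m; "tcp_pos": TCP position; "ee_rot": TCP orientation; "force": force on the tool from outside, world axes, zero at the start; "ft_torque": the same for the moment, N m; "grip_width": finger opening in m.
Only numpy, scipy, OpenCV 4.12 (cv2) and the standard library are available. Lean on these libraries where they do the work, as an engineer would, in place of code of your own. Each camera call takes 0.05 s, during which the arm holds its last target. There are 200 camera calls.

TASK

Turn on the gas for the cooker: take the red-handled key from its wooden stand, push it fully home in the slot of the yellow valve, and only then turn it counter-clockwise (seen from above) until it stops at the green mark. Let go and leave the key standing in the yellow valve. Do not turn the blue water valve or disturb the mug, soap bottle and bowl.

Things in the scene. Friction and masses are not known exactly. Their poses are not given: they have to be found in the camera images.
- key: Loose valve key, 102 mm long, 150 g, upright in the stand, blade down, yaw as the stand. Origin at the tip of the blade, z up. Steel blade 22 (x) x 10 (y) mm to z = 26, lowest 6 mm tapered to 13 x 4; collar 32 mm across, z 26 to 32; shank 14 mm across; flat red grip plate 64 (x) x 14 (y) x 42 (z) mm, z 60 to 102. Half a turn about z leaves it the same.
- key_collar (a point): On the key's axis at the underside of its collar, 26 mm above the tip; axes as the key's. It meets the valve's top when the key is fully home.
- key_grip (a point): On the key's axis in the red grip plate, 84 mm above the tip; axes as the key's; pinch the plate across its 14 mm thickness (y).
- key_stand: Fixed wooden block 100 x 80 x 45 mm, origin at the centre of its underside; in its top centre a slot 25 (x) x 13 (y) mm, 32 mm deep, in which the key stands with its collar on the block.
- gas_valve: Fixed gas valve: square steel foot plate 116 mm wide, round YELLOW housing 90 mm across, 49 mm high; origin at the centre of its underside. In its top a steel plug turns about the vertical axis. Red mark (shut) on the rim along the housing's x axis, green mark (fully open) 1.4 rad counter-clockwise of it.
- gas_plug (a joint): Angle of the yellow valve's plug in rad: 0 shut (at the red mark), grows counter-clockwise seen from above, stops at 1.4 (fully open, green mark). Starts 0 to 0.2. Stiff (about 0.12 N m): it stays where it is left.
- gas_mouth (a point): Centre of the mouth of the slot in the yellow valve's plug, on its turning axis, level with the plug's top, 50 mm above the worktop. The slot is 24 mm along this point's x and 12 mm along y, 30 mm deep; the point turns with the plug. A black line on the plug points along +x.
- water_valve: Fixed deck valve for the water, the same as the gas valve but with a BLUE housing; origin at the centre of its underside. To be left alone.
- water_mark (a point): On the rim of the blue valve's plug, 29 mm from its axis, at the end of its black line; turns with the plug.
- mug: White mug, 84 mm across, 95 mm high, origin under its centre, handle at +y. Loose bystander.
- soap: Yellow soap bottle, 66 mm across, 180 mm high, origin under its centre. Loose bystander.
- bowl: Blue bowl, 130 mm across, 55 mm high, origin under its centre. Loose bystander.

How it is judged:
By the outcome, as a careful person would: the job done as asked, in the order asked, and still so for the second after the job is handed in, with the robot touching nothing.
It also fails if it takes over 38 s, if anything falls off the work surface, if the arm or the gripper's body presses on something with over 40 N, if the wrist force passes 120 N, or if a joint passes its speed limit or range.

## Working session

There is one attempt and no reset: what is moved stays moved. The work goes in short steps, Python scripts to look and compute and a tool call to move; the robot and the scene stay as the last step left them, time stands still between calls to the robot, and variables do not carry over. Pictures are saved under pics/ and viewed, about 8 in all and at most 12, crops included, and the job is handed in when it is done.

Besides the shell and the picture viewer there is one more tool, called after "Call:" as a command line: name --argument value ..., lists and objects as JSON in quotes. servo_tool: Moves the arm, as the interface text tells. Its arguments: {"type":"object","properties":{"motion":{"type":"array"},"force":{"type":"number"}},"required":["motion"]}

```bash
mkdir -p pics
cat > h.py <<'E'
import numpy as np, cv2
from station import env, viewer
def grab(n,save=None):
    im,d=viewer.get_image(n); im=np.array(im)
    if save: cv2.imwrite('pics/'+save,im[:,:,::-1])
    return im,np.array(d)
def ray(n,u,v):
    c=viewer.calibration(n); T=np.array(c['camera_from_world'])
    d=np.array([(u-c['cx'])/c['fx'],-(v-c['cy'])/c['fy'],-1.])
    R=T[:3,:3]; o=-R.T@T[:3,3]; return o,R.T@d
def onz(n,u,v,z):
    o,d=ray(n,u,v); return o+d*(z-o[2])/d[2]
def cloud(n,depth):
    v,u=np.mgrid[:384,:512]; c=viewer.calibration(n); T=np.array(c['camera_from_world'])
    p=np.stack([(u-c['cx'])/c['fx'],-(v-c['cy'])/c['fy'],-np.ones(u.shape)],-1)*depth[...,None]
    return (p-T[:3,3])@T[:3,:3]
E
python3 - <<'E'
from h import *
for n in('scene','top'):
    im,d=grab(n,n+'0.png'); np.savez(n+'0.npz',im=im,d=d); print(viewer.calibration(n))
s=env.state(); print(s['time_s'],s['tcp_pos'],s['ee_rot'],s['grip_width'],s['force'],env.grip_depth)
a=cv2.imread('pics/top0.png'); cv2.imwrite('pics/top0b.png',cv2.resize(a,(800,600),interpolation=cv2.INTER_CUBIC))
E
```

```text
{'fx': 465.6652743654753, 'fy': 465.6652743654753, 'cx': 264.0071478191707, 'cy': 193.15102113120955, 'camera_from_world': array([[-0.41950606,  0.9077505 ,  0.00192149,  0.22055869],
       [-0.52056272, -0.24230488,  0.81872022,  0.26565043],
       [ 0.74365928,  0.34245784,  0.57418944, -1.86273306],
       [ 0.        ,  0.        ,  0.        ,  1.        ]])}
{'fx': 469.6836463350219, 'fy': 469.6836463350219, 'cx': 254.02929322694928, 'cy': 190.70160408646967, 'camera_from_world': array([[ 0.00243079, -0.99997176, -0.00711077,  0.06087683],
       [ 0.98880108,  0.00134244,  0.14923346, -0.64735146],
       [-0.1492197 , -0.00739389,  0.98877642, -1.29516505],
       [ 0.        ,  0.        ,  0.        ,  1.        ]])}
0.1 [0.1876457  0.48992792 0.23074789] [[-9.33836121e-01  3.57700815e-01 -4.75659188e-04]
 [ 3.57701130e-01  9.33835376e-01 -1.17991464e-03]
 [ 2.21309495e-05 -1.27199074e-03 -9.99999191e-01]] 0.08568231471638034 [ 0.39142409 -0.18339691  0.60540304] 0.0187
```

View pics/top0b.png

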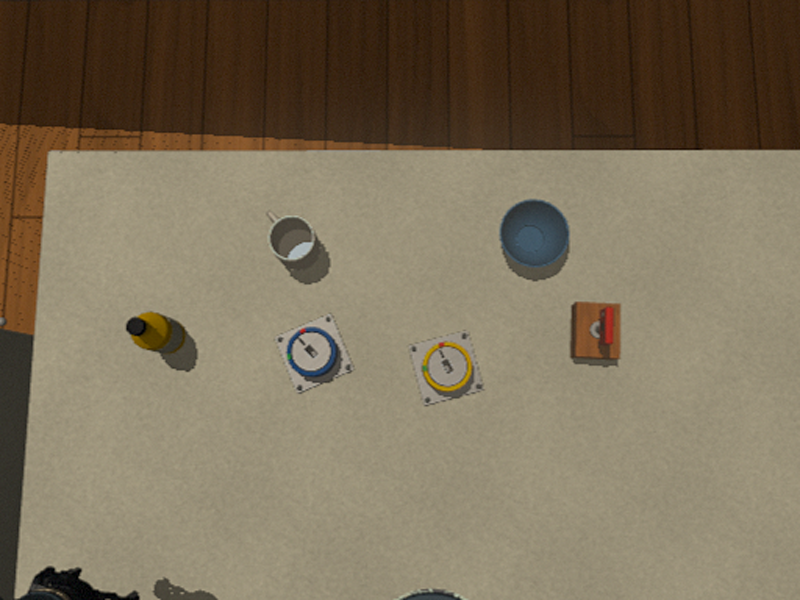

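View pics/scene0.png

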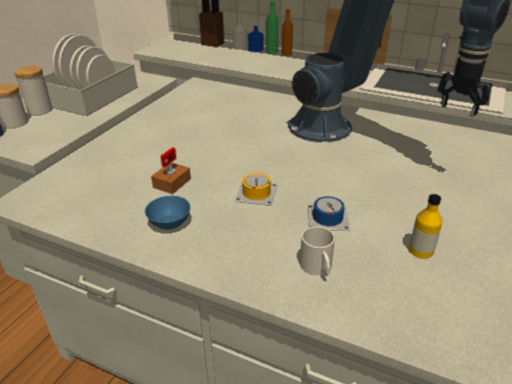

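Run:
```python
from h import *
z=np.load('top0.npz'); im,d=z['im'],z['d']; hsv=cv2.cvtColor(im,cv2.COLOR_RGB2HSV); P=cloud('top',d)
def box(m,zz,name):
    cs,_=cv2.findContours(m.astype(np.uint8),cv2.RETR_EXTERNAL,cv2.CHAIN_APPROX_NONE)
    c=max(cs,key=cv2.contourArea)[:,0]
    w=np.array([onz('top',u,v,zz)[:2] for u,v in c])*1000
    r=cv2.minAreaRect(w.astype(np.float32)); print(name,r, c.mean(0)); return w,c
H,S,V=[hsv[...,i].astype(int) for i in range(3)]
u=np.arange(512)[None]+0*H; v=np.arange(384)[:,None]+0*H
reg=(u>355)&(u<410)&(v>180)&(v<245)
red=reg&((H<5)|(H>175))&(S>180)&(V>90)
print('red z',np.percentile(P[red][:,2],[5,25,50,75,95]), red.sum())
box(red&(P[...,2]>0.112),.121,'key')
box(red&(V>200),.121,'keybright')
wood=reg&(S>90)&(P[...,2]>.035)
box(wood,.045,'stand')
yr=(u>255)&(u<320)&(v>200)&(v<265)
yel=yr&(H>18)&(H<32)&(S>170)&(P[...,2]>.04)
w,c=box(yel,.049,'yel'); print(cv2.minEnclosingCircle(w.astype(np.float32)),cv2.fitEllipse(w.astype(np.float32)))
for nm,m in(('redm',yr&((H<7)|(H>174))&(S>130)),('green',yr&(H>45)&(H<80)&(S>100))):
    print(nm,m.sum(),onz('top',u[m].mean(),v[m].mean(),.049))
a=im[205:262,258:315]; b=im[185:242,355:412]
cv2.imwrite('pics/crop.png',cv2.resize(np.hstack([a,b])[:,:,::-1],(800,400),interpolation=cv2.INTER_CUBIC))
zs=np.load('scene0.npz')['im']
cv2.imwrite('pics/crops.png',cv2.resize(zs[140:215,135:290][:,:,::-1],(800,387),interpolation=cv2.INTER_CUBIC))
```

```text
red z [0.11584117 0.11886656 0.12101024 0.12270102 0.12470169] 101
key ((590.0114135742188, -301.01409912109375), (10.727453231811523, 59.814186096191406), 87.65235900878906) [389.32 208.  ]Traceback (most recent call last):
  File "<stdin>", line 14, in <module>
  File "<stdin>", line 5, in box
ValueError: max() iterable argument is empty
```

Run:
```python
from h import *
z=np.load('top0.npz'); im,d=z['im'],z['d']; hsv=cv2.cvtColor(im,cv2.COLOR_RGB2HSV); P=cloud('top',d)
def box(m,zz,name):
    cs,_=cv2.findContours(m.astype(np.uint8),cv2.RETR_EXTERNAL,cv2.CHAIN_APPROX_NONE)
    c=max(cs,key=cv2.contourArea)[:,0]
    w=np.array([onz('top',u,v,zz)[:2] for u,v in c])*1000
    r=cv2.minAreaRect(w.astype(np.float32)); print(name,r, c.mean(0)); return w,c
H,S,V=[hsv[...,i].astype(int) for i in range(3)]
u=np.arange(512)[None]+0*H; v=np.arange(384)[:,None]+0*H
reg=(u>355)&(u<410)&(v>180)&(v<245)
red=reg&((H<5)|(H>175))&(S>180)&(V>90)
q=P[red&(P[...,2]>.112)][:,:2]*1000; print('key pts mean',q.mean(0)); 
_,_,vt=np.linalg.svd(q-q.mean(0)); print('yaw',np.degrees(np.arctan2(vt[0,1],vt[0,0])))
wood=reg&(S>90)&(P[...,2]>.035)
box(wood,.045,'stand')
box(reg&(S>90)&(P[...,2]>.02)&~red,.045,'stand2')
yr=(u>255)&(u<320)&(v>200)&(v<265)
yel=yr&(H>18)&(H<32)&(S>170)&(P[...,2]>.04)
w,c=box(yel,.049,'yel'); print(cv2.minEnclosingCircle(w.astype(np.float32)),cv2.fitEllipse(w.astype(np.float32)))
top=yr&(P[...,2]>.044); t=P[top]; print('top blob z',np.median(t[:,2]));w,c=box(top,.049,'topblob');print(cv2.fitEllipse(w.astype(np.float32)))
for nm,m in(('redm',yr&((H<7)|(H>174))&(S>130)),('green',yr&(H>45)&(H<80)&(S>100))):
    print(nm,m.sum(),onz('top',u[m].mean(),v[m].mean(),.049))
zz=cv2.resize(im[205:262,258:315],(800,800),interpolation=cv2.INTER_CUBIC)
a=im[205:262,258:315]; b=im[185:242,355:412]
cv2.imwrite('pics/crop.png',cv2.resize(np.hstack([a,b])[:,:,::-1],(800,400),interpolation=cv2.INTER_CUBIC))
```

```text
key pts mean [ 586.54858367 -294.86577914]
yaw -65.542402133267
stand ((590.50830078125, -301.9527587890625), (79.87474060058594, 101.62753295898438), 87.56183624267578) [382.39516129 210.87096774]
stand2 ((590.4995727539062, -299.2053527832031), (85.36382293701172, 101.87873077392578), 87.56183624267578) [381.5625   211.109375]
yel ((518.6652221679688, -34.691749572753906), (70.82709503173828, 87.13522338867188), 53.450218200683594) [289.425      236.86666667]
((523.3960571289062, -28.307878494262695), 43.757022857666016) ((523.3469848632812, -28.130691528320312), (81.09944152832031, 81.4068374633789), 84.01800537109375)
top blob z 0.049512942403361564
topblob ((524.0274047851562, -29.78084945678711), (84.40165710449219, 87.52494812011719), 0.10248234868049622) [286.24719101 233.84269663]
((524.05859375, -29.275005340576172), (85.95266723632812, 87.57496643066406), 170.80111694335938)
redm 6 [ 0.56384061 -0.01782103  0.049     ]
green 5 [0.52036855 0.01281009 0.049     ]
```

View pics/crop.png

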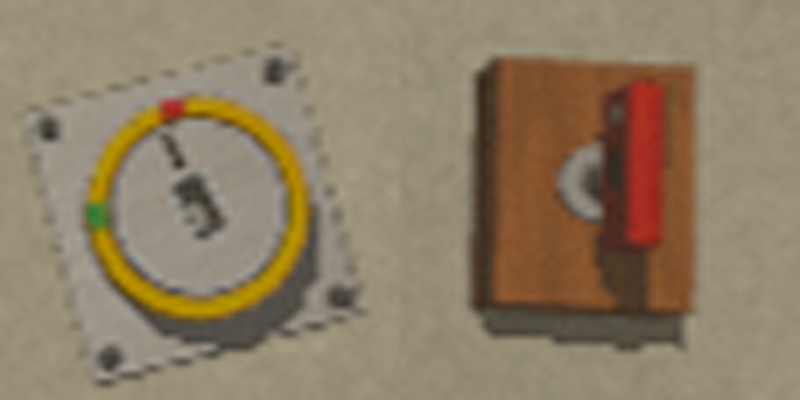

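```bash
cat >> h.py <<'E'
def yaw(R): return np.degrees(np.arctan2(R[1,1],R[0,1]))
def goto(p,yw=None):
    "shift in tool axes (mm) and az (rad) to world TCP p (m) with tool-y yaw yw (deg)"
    s=env.state(); R=np.array(s['ee_rot']); t=np.array(s['tcp_pos'])
    print('t',round(s['time_s'],2),'tcp',(t*1000).round(1),'yaw',yaw(R).round(2),'F',np.round(s['force'],1),'w',round(s['grip_width']*1000,1),'q',np.round(s['qpos'],0))
    print('d',(R.T@(np.array(p)-t)*1000).round(1), 'az',None if yw is None else -np.radians(yw-yaw(R)).round(3),
     'R.T cols z',(R[:,2]).round(4))
E
python3 - <<'E'
from h import *
z=np.load('top0.npz'); im=z['im']; g=cv2.cvtColor(im,cv2.COLOR_RGB2GRAY).astype(float)
c=np.array([524,-29.2])/1000
pts=[];w=[]
for v in range(205,262):
  for u in range(258,315):
    p=onz('top',u,v,.050)[:2]-c
    if np.hypot(*p)<.030: pts.append(p*1000);w.append(max(0,120-g[v,u]))
pts=np.array(pts);w=np.array(w);r=np.hypot(*pts.T);print(w.sum())
for a,b in((0,30),(0,14),(16,30)):
    k=(r>=a)&(r<b); m=np.average(pts[k],axis=0,weights=w[k]); C=np.cov(pts[k].T,aweights=w[k]);e,V=np.linalg.eigh(C)
    print(a,b,m,np.degrees(np.arctan2(*V[::-1,1])),'dir of mean',np.degrees(np.arctan2(m[1],m[0])),np.sqrt(e))
goto([.590,-.301,.2],87.6)
E
```

```text
Traceback (most recent call last):
  File "h.py", line 12, in onz
    o,d=ray(n,u,v); return o+d*(z-o[2])/d[2]
        ~~~^^^^^^^
  File "h.py", line 8, in ray
    c=viewer.calibration(n); T=np.array(c['camera_from_world'])
ValueError: time passes only in moves, steps and waits
```

```bash
sed -i 's/^def grab/import functools\n@functools.cache\ndef cal(n): return viewer.calibration(n)\ndef grab/; s/c=viewer.calibration(n)/c=cal(n)/' h.py
python3 - <<'E'
from h import *
z=np.load('top0.npz'); im=z['im']; g=cv2.cvtColor(im,cv2.COLOR_RGB2GRAY).astype(float)
c=np.array([524,-29.2])/1000
pts=[];w=[]
for v in range(205,262):
  for u in range(258,315):
    p=onz('top',u,v,.050)[:2]-c
    if np.hypot(*p)<.030: pts.append(p*1000);w.append(max(0,120-g[v,u]))
pts=np.array(pts);w=np.array(w);r=np.hypot(*pts.T);print(w.sum())
for a,b in((0,30),(0,14),(16,30)):
    k=(r>=a)&(r<b); m=np.average(pts[k],axis=0,weights=w[k]); C=np.cov(pts[k].T,aweights=w[k]);e,V=np.linalg.eigh(C)
    print(a,b,m,np.degrees(np.arctan2(*V[::-1,1])),'dir of mean',np.degrees(np.arctan2(m[1],m[0])),np.sqrt(e))
goto([.590,-.301,.2],87.6)
E
```

```text
1504.0
0 30 [4.69370307 2.69275058] -152.1465306384587 dir of mean 29.842646515872094 [ 2.95248773 10.64273412]
0 14 [1.47066906 1.07392219] -149.91573563012153 dir of mean 36.13792628678595 [3.19589349 7.42018179]
16 30 [20.48025004 10.6218355 ] -154.4514534507686 dir of mean 27.412969477545136 [1.18561743 3.92994929]
t 0.1 tcp [187.6 489.9 230.7] yaw 69.04 F [ 0.4 -0.2  0.6] w 85.7 q [69. 14. -1. 76.  0. 90.]
d [-658.6 -594.6   31.5] az -0.324 R.T cols z [-5.0e-04 -1.2e-03 -1.0e+00]
```

Call:
servo_tool --motion '[{"dx": -15, "dy": -13.5, "az": -0.01}, {"dx": -43, "dy": -39, "az": -0.03}, {"dx": -72, "dy": -65, "az": -0.05}, {"dx": -101, "dy": -91, "az": -0.07}, {"dx": -130, "dy": -117, "az": -0.09}, {"dx": -159, "dy": -143, "az": -0.11}, {"dx": -188, "dy": -169, "az": -0.13}, {"dx": -217, "dy": -195, "az": -0.15}, {"dx": -246, "dy": -221, "az": -0.17}, {"dx": -275, "dy": -247, "az": -0.19, "hand": 0}]'

```text
invalid input
```

```bash
python3 -c "
from h import *
goto([.590,-.301,.16],87.6)"
```

```text
t 0.1 tcp [187.6 489.9 230.7] yaw 69.04 F [ 0.4 -0.2  0.6] w 85.7 q [69. 14. -1. 76.  0. 90.]
d [-658.7 -594.6   71.5] az -0.324 R.T cols z [-5.0e-04 -1.2e-03 -1.0e+00]
```

Perhaps every row needs all its keys.

Call:
servo_tool --motion '[{"dx": -15, "dy": -13.5, "dz": 0, "ax": 0, "ay": 0, "az": -0.01, "hand": 0}, {"dx": -43, "dy": -39, "dz": 0, "ax": 0, "ay": 0, "az": -0.03, "hand": 0}, {"dx": -72, "dy": -65, "dz": 0, "ax": 0, "ay": 0, "az": -0.05, "hand": 0}, {"dx": -101, "dy": -91, "dz": 0, "ax": 0, "ay": 0, "az": -0.07, "hand": 0}, {"dx": -130, "dy": -117, "dz": 0, "ax": 0, "ay": 0, "az": -0.09, "hand": 0}, {"dx": -159, "dy": -143, "dz": 0, "ax": 0, "ay": 0, "az": -0.11, "hand": 0}, {"dx": -188, "dy": -169, "dz": 0, "ax": 0, "ay": 0, "az": -0.13, "hand": 0}, {"dx": -217, "dy": -195, "dz": 0, "ax": 0, "ay": 0, "az": -0.15, "hand": 0}, {"dx": -246, "dy": -221, "dz": 0, "ax": 0, "ay": 0, "az": -0.17, "hand": 0}, {"dx": -275, "dy": -247, "dz": 0, "ax": 0, "ay": 0, "az": -0.19, "hand": 0}]'

```text
time_s: 0.93
tcp_pos: [0.3564, 0.1594, 0.2313]
ee_rot: [[-0.985, 0.174, 0.0], [0.174, 0.985, -0.0], [-0.0, -0.0, -1.0]]
force: [1.1, 0.6, -0.2]
grip_width: 0.0854
```

```bash
python3 -c "
from h import *
goto([.590,-.301,.16],87.6)"
```

```text
t 0.93 tcp [356.4 159.4 231.3] yaw 80.01 F [ 1.1  0.6 -0.2] w 85.4 q [ 24.   0. -16.  73.  -0.  34.]
d [-309.9 -412.8   71.3] az -0.133 R.T cols z [ 1.e-04 -0.e+00 -1.e+00]
```

Call:
servo_tool --motion '[{"dx": -23, "dy": -31, "dz": 0, "ax": 0, "ay": 0, "az": -0.01, "hand": 0}, {"dx": -46, "dy": -62, "dz": 0, "ax": 0, "ay": 0, "az": -0.03, "hand": 0}, {"dx": -69, "dy": -92, "dz": 0, "ax": 0, "ay": 0, "az": -0.05, "hand": 0}, {"dx": -92, "dy": -123, "dz": 0, "ax": 0, "ay": 0, "az": -0.06, "hand": 0}, {"dx": -115, "dy": -154, "dz": 0, "ax": 0, "ay": 0, "az": -0.07, "hand": 0}, {"dx": -138, "dy": -185, "dz": 0, "ax": 0, "ay": 0, "az": -0.08, "hand": 0}, {"dx": -161, "dy": -215, "dz": 0, "ax": 0, "ay": 0, "az": -0.09, "hand": 0}, {"dx": -184, "dy": -246, "dz": 0, "ax": 0, "ay": 0, "az": -0.1, "hand": 0}, {"dx": -207, "dy": -277, "dz": 0, "ax": 0, "ay": 0, "az": -0.11, "hand": 0}, {"dx": -230, "dy": -308, "dz": 0, "ax": 0, "ay": 0, "az": -0.13, "hand": 0}]'

```text
time_s: 1.77
tcp_pos: [0.5291, -0.1842, 0.231]
ee_rot: [[-0.999, 0.046, -0.001], [0.046, 0.999, 0.0], [0.001, 0.0, -1.0]]
force: [1.5, 0.5, -0.1]
grip_width: 0.0853
```

```bash
python3 -c "
from h import *
goto([.590,-.301,.15],87.6)"
```

```text
t 1.77 tcp [ 529.1 -184.2  231. ] yaw 87.38 F [ 1.5  0.5 -0.1] w 85.3 q [-19.  17.   4.  77.  -0. -17.]
d [ -66.2 -113.9   80.9] az -0.004 R.T cols z [-5.e-04  1.e-04 -1.e+00]
```

Call:
servo_tool --motion '[{"dx": -20, "dy": -34, "dz": 5, "ax": 0, "ay": 0, "az": 0, "hand": 0}, {"dx": -40, "dy": -67, "dz": 15, "ax": 0, "ay": 0, "az": 0, "hand": 0}, {"dx": -57, "dy": -97, "dz": 30, "ax": 0, "ay": 0, "az": 0, "hand": 0}, {"dx": -66, "dy": -114, "dz": 50, "ax": 0, "ay": 0, "az": 0, "hand": 0}, {"dx": -66, "dy": -114, "dz": 70, "ax": 0, "ay": 0, "az": 0, "hand": 0}, {"dx": -66, "dy": -114, "dz": 80, "ax": 0, "ay": 0, "az": 0, "hand": 0}, {"dx": -66, "dy": -114, "dz": 80, "ax": 0, "ay": 0, "az": 0, "hand": 0}, {"dx": -66, "dy": -114, "dz": 80, "ax": 0, "ay": 0, "az": 0, "hand": 0}]'

```text
time_s: 2.43
tcp_pos: [0.589, -0.2985, 0.1513]
ee_rot: [[-0.999, 0.045, -0.001], [0.045, 0.999, 0.001], [0.001, 0.001, -1.0]]
force: [-0.6, -0.7, 1.2]
grip_width: 0.0855
```

```bash
python3 -c "
from h import *
goto([.590,-.301,.085],87.6)
t=grab('top')[0];s=grab('scene')[0]
a=cv2.resize(t[150:270,330:490],(400,300));b=cv2.resize(s[90:210,110:270],(400,300))
cv2.imwrite('pics/p4.png',np.hstack([a,b])[:,:,::-1])"
```

```text
t 2.43 tcp [ 589.  -298.5  151.3] yaw 87.4 F [-0.6 -0.7  1.2] w 85.5 q [-27.  29.  11.  72.  -0. -24.]
d [-1.1 -2.5 66.3] az -0.004 R.T cols z [-1.2e-03  6.0e-04 -1.0e+00]
```

View pics/p4.png

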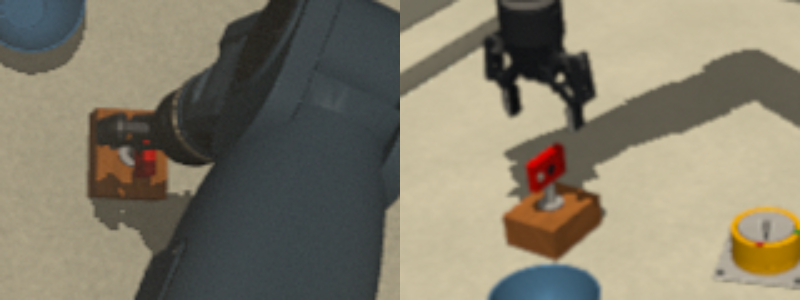

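The right half shows the open fingers (about 510,110 and 575,125) straddling the red plate (548,168) from above, and the top view agrees. I'll descend and close.

Call:
servo_tool --motion '[{"dx": -1, "dy": -2.5, "dz": 15, "ax": 0, "ay": 0, "az": -0.004, "hand": 0}, {"dx": -1, "dy": -2.5, "dz": 35, "ax": 0, "ay": 0, "az": -0.004, "hand": 0}, {"dx": -1, "dy": -2.5, "dz": 52, "ax": 0, "ay": 0, "az": -0.004, "hand": 0}, {"dx": -1, "dy": -2.5, "dz": 62, "ax": 0, "ay": 0, "az": -0.004, "hand": 0}, {"dx": -1, "dy": -2.5, "dz": 66, "ax": 0, "ay": 0, "az": -0.004, "hand": 0}, {"dx": -1, "dy": -2.5, "dz": 66, "ax": 0, "ay": 0, "az": -0.004, "hand": 0.5}, {"dx": -1, "dy": -2.5, "dz": 66, "ax": 0, "ay": 0, "az": -0.004, "hand": 0.7}, {"dx": -1, "dy": -2.5, "dz": 66, "ax": 0, "ay": 0, "az": -0.004, "hand": 0.75}]' --force 30

```text
time_s: 3.2
tcp_pos: [0.5911, -0.302, 0.0867]
ee_rot: [[-0.999, 0.042, 0.002], [0.042, 0.999, -0.001], [-0.002, -0.001, -1.0]]
force: [0.1, -0.4, 0.5]
grip_width: 0.0516
```

```bash
python3 -c "
from h import *
goto([.590,-.301,.085],87.6)"
```

```text
t 3.2 tcp [ 591.1 -302.    86.7] yaw 87.61 F [ 0.1 -0.4  0.5] w 51.6 q [-27.  31.   5.  64.  -0. -25.]
d [1.1 0.9 1.7] az 0.0 R.T cols z [ 0.0017 -0.001  -1.    ]
```

Call:
servo_tool --motion '[{"dx": 0, "dy": 0, "dz": 1, "ax": 0, "ay": 0, "az": 0, "hand": 1}, {"dx": 0, "dy": 0, "dz": 1, "ax": 0, "ay": 0, "az": 0, "hand": 1}, {"dx": 0, "dy": 0, "dz": 1, "ax": 0, "ay": 0, "az": 0, "hand": 1}, {"dx": 0, "dy": 0, "dz": 1, "ax": 0, "ay": 0, "az": 0, "hand": 1}, {"dx": 0, "dy": 0, "dz": 1, "ax": 0, "ay": 0, "az": 0, "hand": 1}, {"dx": 0, "dy": 0, "dz": 1, "ax": 0, "ay": 0, "az": 0, "hand": 1}, {"dx": 0, "dy": 0, "dz": 1, "ax": 0, "ay": 0, "az": 0, "hand": 1}, {"dx": 0, "dy": 0, "dz": 1, "ax": 0, "ay": 0, "az": 0, "hand": 1}]' --force 30

```text
time_s: 3.87
tcp_pos: [0.5906, -0.3026, 0.0847]
ee_rot: [[-0.999, 0.042, 0.001], [0.042, 0.999, -0.002], [-0.001, -0.002, -1.0]]
force: [-0.3, -5.2, 0.4]
grip_width: 0.0138
```

```bash
python3 -c "
from h import *
goto([.590,-.301,.085],87.6)"
```

```text
t 3.87 tcp [ 590.6 -302.6   84.7] yaw 87.57 F [-0.3 -5.2  0.4] w 13.8 q [-27.  31.   5.  63.  -0. -25.]
d [ 0.7  1.6 -0.3] az -0.0 R.T cols z [ 5.0e-04 -1.6e-03 -1.0e+00]
```

Call:
servo_tool --motion '[{"dx": 0, "dy": -0.7, "dz": 0, "ax": 0, "ay": 0, "az": 0, "hand": 1}, {"dx": 0, "dy": -1, "dz": 0, "ax": 0, "ay": 0, "az": 0, "hand": 1}, {"dx": 0, "dy": -1, "dz": -5, "ax": 0, "ay": 0, "az": 0, "hand": 1}, {"dx": 0, "dy": -1, "dz": -15, "ax": 0, "ay": 0, "az": 0, "hand": 1}, {"dx": 0, "dy": -1, "dz": -28, "ax": 0, "ay": 0, "az": 0, "hand": 1}, {"dx": 0, "dy": -1, "dz": -42, "ax": 0, "ay": 0, "az": 0, "hand": 1}, {"dx": 0, "dy": -1, "dz": -56, "ax": 0, "ay": 0, "az": 0, "hand": 1}, {"dx": 0, "dy": -1, "dz": -67, "ax": 0, "ay": 0, "az": 0, "hand": 1}, {"dx": 0, "dy": -1, "dz": -70, "ax": 0, "ay": 0, "az": 0, "hand": 1}, {"dx": 0, "dy": -1, "dz": -70, "ax": 0, "ay": 0, "az": 0, "hand": 1}]' --force 90

```text
time_s: 4.7
tcp_pos: [0.5909, -0.3026, 0.1556]
ee_rot: [[-0.999, 0.042, 0.002], [0.042, 0.999, -0.0], [-0.002, -0.0, -1.0]]
force: [-0.4, -0.1, -1.8]
grip_width: 0.013
```

```bash
python3 -c "
from h import *
goto([.5245,-.0287,.155],116)"
```

```text
t 4.7 tcp [ 590.9 -302.6  155.6] yaw 87.62 F [-0.4 -0.1 -1.8] w 13.0 q [-27.  29.  12.  73.   0. -25.]
d [ 77.7 270.9   0.4] az -0.495 R.T cols z [ 1.6e-03 -3.0e-04 -1.0e+00]
```

Call:
servo_tool --motion '[{"dx": 5, "dy": 15, "dz": 0, "ax": 0, "ay": 0, "az": -0.03, "hand": 1}, {"dx": 12, "dy": 43, "dz": 0, "ax": 0, "ay": 0, "az": -0.08, "hand": 1}, {"dx": 21, "dy": 75, "dz": 0, "ax": 0, "ay": 0, "az": -0.14, "hand": 1}, {"dx": 31, "dy": 109, "dz": 0, "ax": 0, "ay": 0, "az": -0.2, "hand": 1}, {"dx": 41, "dy": 143, "dz": 0, "ax": 0, "ay": 0, "az": -0.26, "hand": 1}, {"dx": 51, "dy": 177, "dz": 0, "ax": 0, "ay": 0, "az": -0.32, "hand": 1}, {"dx": 61, "dy": 211, "dz": 0, "ax": 0, "ay": 0, "az": -0.38, "hand": 1}, {"dx": 70, "dy": 242, "dz": 0, "ax": 0, "ay": 0, "az": -0.44, "hand": 1}, {"dx": 76, "dy": 263, "dz": 0, "ax": 0, "ay": 0, "az": -0.48, "hand": 1}, {"dx": 77, "dy": 270, "dz": 0, "ax": 0, "ay": 0, "az": -0.495, "hand": 1}]'

```text
time_s: 5.53
tcp_pos: [0.5229, -0.0268, 0.1537]
ee_rot: [[-0.897, -0.442, -0.002], [-0.442, 0.897, 0.001], [0.001, 0.002, -1.0]]
force: [-0.5, 0.5, -1.1]
grip_width: 0.0131
```

Call:
servo_tool --motion '[{"dx": 0, "dy": 0, "dz": 6, "ax": 0, "ay": 0, "az": 0, "hand": 1}, {"dx": 0, "dy": 0, "dz": 12, "ax": 0, "ay": 0, "az": 0, "hand": 1}, {"dx": 0, "dy": 0, "dz": 18, "ax": 0, "ay": 0, "az": 0, "hand": 1}, {"dx": 0, "dy": 0, "dz": 18, "ax": 0, "ay": 0, "az": 0, "hand": 1}, {"dx": 0, "dy": 0, "dz": 18, "ax": 0, "ay": 0, "az": 0, "hand": 1}]'

```text
time_s: 5.95
tcp_pos: [0.5244, -0.0307, 0.1354]
ee_rot: [[-0.9, -0.436, -0.002], [-0.436, 0.9, -0.0], [0.002, 0.001, -1.0]]
force: [-0.0, 0.2, -1.7]
grip_width: 0.0128
```

```bash
python3 -c "
from h import *
goto([.525,-.0297,.118],116)
t,dt=grab('top');s,ds=grab('scene')
np.savez('p5.npz',t=t,dt=dt,s=s,ds=ds)
a=cv2.resize(t[180:270,230:350],(400,300),interpolation=2);b=cv2.resize(s[140:215,210:310],(400,300),interpolation=2)
cv2.imwrite('pics/p5.png',np.hstack([a,b])[:,:,::-1])"
```

```text
t 5.95 tcp [524.4 -30.7 135.4] yaw 115.86 F [-0.   0.2 -1.7] w 12.8 q [ -3.  17. -11.  62.  -0. -29.]
d [-1.   0.7 17.4] az -0.002 R.T cols z [-1.6e-03 -1.0e-04 -1.0e+00]
```

View pics/p5.png

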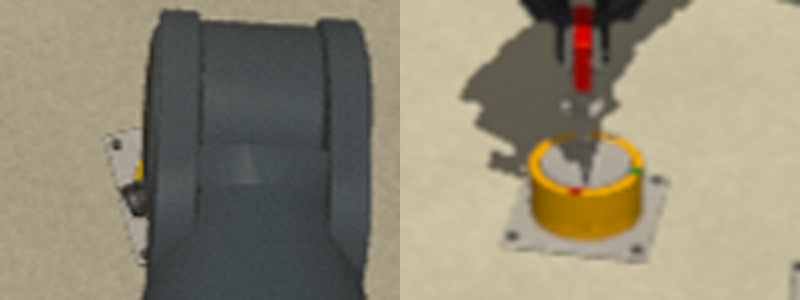

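Run:
```python
from h import *
z=np.load('p5.npz'); im=z['s']; hsv=cv2.cvtColor(im,cv2.COLOR_RGB2HSV); H,S,V=[hsv[...,i].astype(int) for i in range(3)]
T=np.array(cal('scene')['camera_from_world']); h=T[0,:2]/np.hypot(*T[0,:2]); f=np.array([h[1],-h[0]])
v,u=np.mgrid[:384,:512]; c0=np.array([.525,-.030])
def lat(uu,vv):
    o,d=ray('scene',uu,vv); t=((c0-o[:2])@f)/(d[:2]@f); p=o+d*t; return ((p[:2]-c0)@h*1000).round(2),(p[2]*1000).round(1)
m=((H<6)|(H>174))&(S>150)&(u>210)&(u<310)&(v>130)&(v<170)
for r in range(v[m].min(),v[m].max()+1):
    k=m&(v==r)
    if k.any(): print(r,u[k].min(),u[k].max(),lat((u[k].min()+u[k].max())/2,r))
k=(H>15)&(H<32)&(S>150)&(u>210)&(u<310)&(v>165)&(v<205)
for r in range(v[k].min(),v[k].max()+1,2):
    q=k&(v==r); print('y',r,u[q].min(),u[q].max(),lat((u[q].min()+u[q].max())/2,r))
for r in range(160,176):print(r,im[r,345-210+210-75:345-60][:0], hsv[r,272:294,2].tolist(),hsv[r,272:294,1].tolist())
print(h,f)
```

```text
141 254 256 (np.float64(-0.03), np.float64(188.5))
142 253 257 (np.float64(-0.06), np.float64(185.1))
143 253 257 (np.float64(-0.09), np.float64(181.8))
144 253 257 (np.float64(-0.12), np.float64(178.4))
145 253 257 (np.float64(-0.15), np.float64(175.0))
146 253 257 (np.float64(-0.19), np.float64(171.6))
147 253 257 (np.float64(-0.22), np.float64(168.2))
148 253 257 (np.float64(-0.25), np.float64(164.8))
149 253 257 (np.float64(-0.28), np.float64(161.4))
150 253 257 (np.float64(-0.31), np.float64(158.0))
151 253 257 (np.float64(-0.34), np.float64(154.6))
152 253 257 (np.float64(-0.37), np.float64(151.1))
153 253 257 (np.float64(-0.41), np.float64(147.7))
154 253 257 (np.float64(-0.44), np.float64(144.2))
155 253 257 (np.float64(-0.47), np.float64(140.7))
156 253 257 (np.float64(-0.5), np.float64(137.2))
157 253 257 (np.float64(-0.53), np.float64(133.8))
158 253 257 (np.float64(-0.57), np.float64(130.3))
159 253 257 (np.float64(-0.6), np.float64(126.7))
160 253 257 (np.float64(-0.63), np.float64(123.2))
161 253 257 (np.float64(-0.66), np.float64(119.7))
162 254 257 (np.float64(0.82), 
[... 3394 characters left out ...]
, 53, 51, 52, 54, 53, 53, 53]
173 [] [200, 199, 198, 199, 197, 198, 200, 200, 199, 198, 198, 198, 198, 197, 200, 202, 201, 201, 200, 198, 197, 197] [51, 51, 50, 51, 50, 52, 52, 52, 51, 52, 53, 53, 53, 52, 52, 53, 53, 52, 51, 53, 50, 50]
174 [] [200, 200, 200, 199, 197, 197, 200, 200, 199, 198, 197, 197, 197, 198, 198, 201, 201, 201, 200, 201, 199, 199] [52, 52, 52, 53, 53, 50, 52, 51, 51, 52, 52, 53, 53, 53, 53, 53, 52, 52, 52, 53, 53, 51]
175 [] [202, 202, 202, 201, 199, 198, 197, 197, 198, 196, 196, 198, 199, 199, 198, 200, 200, 200, 200, 201, 200, 198] [52, 52, 52, 52, 51, 52, 52, 52, 52, 52, 51, 52, 51, 51, 50, 54, 54, 52, 51, 53, 54, 52]
[-0.41950683  0.90775218] [0.90775218 0.41950683]
```

Call:
servo_tool --motion '[{"dx": -0.5, "dy": 1.3, "dz": 5, "ax": 0, "ay": 0, "az": 0, "hand": 1}, {"dx": -0.5, "dy": 1.3, "dz": 12, "ax": 0, "ay": 0, "az": 0, "hand": 1}, {"dx": -0.5, "dy": 1.3, "dz": 18, "ax": 0, "ay": 0, "az": 0, "hand": 1}, {"dx": -0.5, "dy": 1.3, "dz": 21, "ax": 0, "ay": 0, "az": 0, "hand": 1}, {"dx": -0.5, "dy": 1.3, "dz": 24, "ax": 0, "ay": 0, "az": 0, "hand": 1}, {"dx": -0.5, "dy": 1.3, "dz": 24, "ax": 0, "ay": 0, "az": 0, "hand": 1}, {"dx": -0.5, "dy": 1.3, "dz": 24, "ax": 0, "ay": 0, "az": 0, "hand": 1}]'

```text
time_s: 6.63
tcp_pos: [0.5245, -0.0283, 0.1122]
ee_rot: [[-0.899, -0.438, -0.0], [-0.438, 0.899, -0.0], [0.0, 0.0, -1.0]]
force: [0.1, -0.2, -1.0]
grip_width: 0.0127
```

```bash
python3 -c "
from h import *
goto([.525,-.0297,.0888],116);print(np.round(env.state()['ft_torque'],2))"
```

```text
t 6.63 tcp [524.5 -28.3 112.2] yaw 115.97 F [ 0.1 -0.2 -1. ] w 12.7 q [ -3.  18. -13.  59.  -0. -29.]
d [ 0.2 -1.4 23.4] az -0.001 R.T cols z [-4.e-04 -1.e-04 -1.e+00]
[-0.01  0.05  0.04]
```

Call:
servo_tool --motion '[{"dx": 0, "dy": 0, "dz": 1.5, "ax": 0, "ay": 0, "az": 0, "hand": 1}, {"dx": 0, "dy": 0, "dz": 3, "ax": 0, "ay": 0, "az": 0, "hand": 1}, {"dx": 0, "dy": 0, "dz": 4.5, "ax": 0, "ay": 0, "az": 0, "hand": 1}, {"dx": 0, "dy": 0, "dz": 6, "ax": 0, "ay": 0, "az": 0, "hand": 1}, {"dx": 0, "dy": 0, "dz": 6, "ax": 0, "ay": 0, "az": 0, "hand": 1}]'

```text
time_s: 7.05
tcp_pos: [0.5243, -0.0284, 0.106]
ee_rot: [[-0.899, -0.438, -0.001], [-0.438, 0.899, -0.0], [0.001, 0.0, -1.0]]
force: [-1.1, -0.6, -0.6]
grip_width: 0.0128
```

```bash
python3 -c "
from h import *
goto([.525,-.0297,.0888],116);print(np.round(env.state()['ft_torque'],2))"
```

```text
t 7.05 tcp [524.3 -28.4 106. ] yaw 115.97 F [-1.1 -0.6 -0.6] w 12.8 q [ -3.  18. -14.  58.  -0. -29.]
d [-0.1 -1.5 17.2] az -0.001 R.T cols z [-6.e-04 -1.e-04 -1.e+00]
[-0.1   0.16  0.02]
```

Call:
servo_tool --motion '[{"dx": 0.5, "dy": 0, "dz": 2, "ax": 0, "ay": 0, "az": 0, "hand": 1}, {"dx": 0.5, "dy": 0, "dz": 4, "ax": 0, "ay": 0, "az": 0, "hand": 1}, {"dx": 0.5, "dy": 0, "dz": 6, "ax": 0, "ay": 0, "az": 0, "hand": 1}, {"dx": 0.5, "dy": 0, "dz": 8, "ax": 0, "ay": 0, "az": 0, "hand": 1}, {"dx": 0.5, "dy": 0, "dz": 10, "ax": 0, "ay": 0, "az": 0, "hand": 1}, {"dx": 0.5, "dy": 0, "dz": 12, "ax": 0, "ay": 0, "az": 0, "hand": 1}, {"dx": 0.5, "dy": 0, "dz": 12, "ax": 0, "ay": 0, "az": 0, "hand": 1}]'

```text
time_s: 7.63
tcp_pos: [0.5239, -0.0286, 0.0939]
ee_rot: [[-0.899, -0.438, -0.001], [-0.438, 0.899, -0.0], [0.001, 0.0, -1.0]]
force: [-0.5, 0.0, -0.6]
grip_width: 0.0128
```

```bash
python3 -c "
from h import *
goto([.525,-.0297,.0888],116);print(np.round(env.state()['ft_torque'],2))"
```

```text
t 7.63 tcp [523.9 -28.6  93.9] yaw 115.97 F [-0.5  0.  -0.6] w 12.8 q [ -3.  18. -15.  56.  -0. -29.]
d [-0.4 -1.5  5.1] az -0.001 R.T cols z [-6.e-04 -0.e+00 -1.e+00]
[ 0.04 -0.    0.03]
```

Going in smoothly. Now I'll push until the collar seats and the force shows it.

Call:
servo_tool --motion '[{"dx": 0, "dy": 0, "dz": 1.5, "ax": 0, "ay": 0, "az": 0, "hand": 1}, {"dx": 0, "dy": 0, "dz": 3, "ax": 0, "ay": 0, "az": 0, "hand": 1}, {"dx": 0, "dy": 0, "dz": 4, "ax": 0, "ay": 0, "az": 0, "hand": 1}, {"dx": 0, "dy": 0, "dz": 5, "ax": 0, "ay": 0, "az": 0, "hand": 1}, {"dx": 0, "dy": 0, "dz": 5, "ax": 0, "ay": 0, "az": 0, "hand": 1}]'

```text
time_s: 8.05
tcp_pos: [0.5242, -0.0286, 0.0895]
ee_rot: [[-0.899, -0.438, 0.0], [-0.438, 0.899, -0.0], [-0.0, -0.0, -1.0]]
force: [-0.3, 0.0, 1.1]
grip_width: 0.013
```

```bash
python3 -c "
from h import *
goto([.525,-.0297,.0888],116);print(np.round(env.state()['ft_torque'],2))"
```

```text
t 8.05 tcp [524.2 -28.6  89.5] yaw 115.97 F [-0.3  0.   1.1] w 13.0 q [ -3.  19. -16.  56.  -0. -29.]
d [-0.3 -1.3  0.7] az -0.001 R.T cols z [ 2.e-04 -2.e-04 -1.e+00]
[ 0.01  0.12 -0.04]
```

Call:
servo_tool --motion '[{"dx": 0, "dy": 0, "dz": 0.6, "ax": 0, "ay": 0, "az": 0, "hand": 1}, {"dx": 0, "dy": 0, "dz": 1.2, "ax": 0, "ay": 0, "az": 0, "hand": 1}, {"dx": 0, "dy": 0, "dz": 1.2, "ax": 0, "ay": 0, "az": 0, "hand": 1}, {"dx": 0, "dy": 0, "dz": 1.2, "ax": 0, "ay": 0, "az": 0, "hand": 1}]'

```text
time_s: 8.38
tcp_pos: [0.5244, -0.0286, 0.0894]
ee_rot: [[-0.899, -0.438, 0.001], [-0.438, 0.899, -0.0], [-0.001, -0.001, -1.0]]
force: [-4.1, -0.4, 13.0]
grip_width: 0.0128
```

```bash
python3 -c "
from h import *
goto([.525,-.0297,.0888],116);print(np.round(env.state()['ft_torque'],2))
s,ds=grab('scene');np.savez('p6.npz',s=s)
cv2.imwrite('pics/p6.png',cv2.resize(s[140:215,210:310],(600,450),interpolation=2)[:,:,::-1])"
```

```text
t 8.38 tcp [524.4 -28.6  89.4] yaw 115.97 F [-4.1 -0.4 13. ] w 12.8 q [ -3.  19. -16.  56.  -0. -29.]
d [-0.1 -1.2  0.6] az -0.001 R.T cols z [ 1.3e-03 -2.0e-04 -1.0e+00]
[0.07 1.05 0.05]
```

View pics/p6.png

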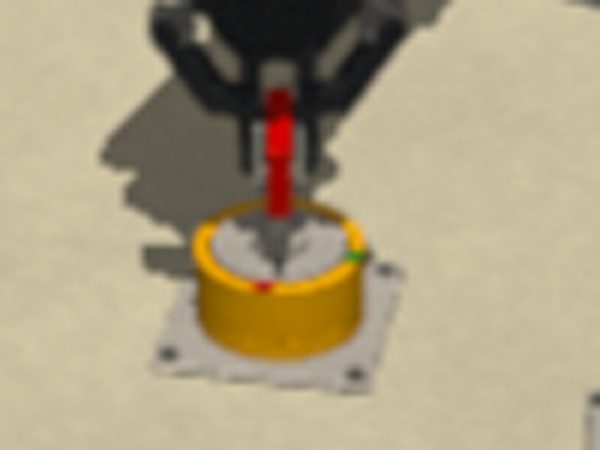

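Key (280,150) is upright with the collar down on the plug, and 13 N of reaction at the expected height confirms it is fully home. Now turn CCW (−az).

Call:
servo_tool --motion '[{"dx": 0, "dy": 0, "dz": -0.3, "ax": 0, "ay": 0, "az": -0.04, "hand": 1}, {"dx": 0, "dy": 0, "dz": -0.3, "ax": 0, "ay": 0, "az": -0.11, "hand": 1}, {"dx": 0, "dy": 0, "dz": -0.3, "ax": 0, "ay": 0, "az": -0.18, "hand": 1}, {"dx": 0, "dy": 0, "dz": -0.3, "ax": 0, "ay": 0, "az": -0.25, "hand": 1}, {"dx": 0, "dy": 0, "dz": -0.3, "ax": 0, "ay": 0, "az": -0.32, "hand": 1}, {"dx": 0, "dy": 0, "dz": -0.3, "ax": 0, "ay": 0, "az": -0.39, "hand": 1}, {"dx": 0, "dy": 0, "dz": -0.3, "ax": 0, "ay": 0, "az": -0.46, "hand": 1}, {"dx": 0, "dy": 0, "dz": -0.3, "ax": 0, "ay": 0, "az": -0.53, "hand": 1}, {"dx": 0, "dy": 0, "dz": -0.3, "ax": 0, "ay": 0, "az": -0.58, "hand": 1}, {"dx": 0, "dy": 0, "dz": -0.3, "ax": 0, "ay": 0, "az": -0.6, "hand": 1}]'

```text
time_s: 9.27
tcp_pos: [0.5239, -0.0285, 0.0894]
ee_rot: [[-0.492, -0.87, 0.0], [-0.87, 0.492, -0.0], [-0.0, -0.0, -1.0]]
force: [-3.9, -0.1, 12.8]
grip_width: 0.0131
```

```bash
python3 -c "
from h import *
goto([.5245,-.0286,.0888],187);print(np.round(env.state()['ft_torque'],2))"
```

```text
t 9.27 tcp [523.9 -28.5  89.4] yaw 150.5 F [-3.9 -0.1 12.8] w 13.1 q [ -3.  19. -16.  56.   0. -64.]
d [-0.3 -0.6  0.6] az -0.637 R.T cols z [ 3.e-04 -0.e+00 -1.e+00]
[ 0.13  1.31 -0.11]
```

Call:
servo_tool --motion '[{"dx": 0, "dy": 0, "dz": 0, "ax": 0, "ay": 0, "az": -0.04, "hand": 1}, {"dx": 0, "dy": 0, "dz": 0, "ax": 0, "ay": 0, "az": -0.11, "hand": 1}, {"dx": 0, "dy": 0, "dz": 0, "ax": 0, "ay": 0, "az": -0.18, "hand": 1}, {"dx": 0, "dy": 0, "dz": 0, "ax": 0, "ay": 0, "az": -0.25, "hand": 1}, {"dx": 0, "dy": 0, "dz": 0, "ax": 0, "ay": 0, "az": -0.32, "hand": 1}, {"dx": 0, "dy": 0, "dz": 0, "ax": 0, "ay": 0, "az": -0.39, "hand": 1}, {"dx": 0, "dy": 0, "dz": 0, "ax": 0, "ay": 0, "az": -0.46, "hand": 1}, {"dx": 0, "dy": 0, "dz": 0, "ax": 0, "ay": 0, "az": -0.52, "hand": 1}, {"dx": 0, "dy": 0, "dz": 0, "ax": 0, "ay": 0, "az": -0.57, "hand": 1}, {"dx": 0, "dy": 0, "dz": 0, "ax": 0, "ay": 0, "az": -0.59, "hand": 1}]'

```text
time_s: 10.1
tcp_pos: [0.5235, -0.0287, 0.0893]
ee_rot: [[0.075, -0.997, -0.0], [-0.997, -0.075, -0.0], [0.0, 0.0, -1.0]]
force: [-5.9, -0.1, 13.3]
grip_width: 0.0129
```

```bash
python3 -c "
from h import *
goto([.5245,-.0286,.0888],187);print(np.round(env.state()['ft_torque'],2))"
```

```text
t 10.1 tcp [523.5 -28.7  89.3] yaw -175.7 F [-5.9 -0.1 13.3] w 12.9 q [ -3.  19. -16.  56.  -0. -97.]
d [-0.  -1.   0.5] az -6.33 R.T cols z [-4.e-04 -3.e-04 -1.e+00]
[-0.14  1.67 -0.16]
```

Call:
servo_tool --motion '[{"dx": 0, "dy": 0, "dz": 0, "ax": 0, "ay": 0, "az": -0.02, "hand": 1}, {"dx": 0, "dy": 0, "dz": 0, "ax": 0, "ay": 0, "az": -0.04, "hand": 1}, {"dx": 0, "dy": 0, "dz": 0, "ax": 0, "ay": 0, "az": -0.06, "hand": 1}, {"dx": 0, "dy": 0, "dz": 0, "ax": 0, "ay": 0, "az": -0.06, "hand": 1}]'

```text
time_s: 10.43
tcp_pos: [0.5234, -0.0287, 0.0894]
ee_rot: [[0.133, -0.991, -0.001], [-0.991, -0.133, -0.0], [0.0, 0.001, -1.0]]
force: [-6.0, -0.8, 12.7]
grip_width: 0.0131
```

```bash
python3 -c "
from h import *
goto([.5245,-.0286,.0888],187);print(np.round(env.state()['ft_torque'],2))"
```

```text
t 10.43 tcp [523.4 -28.7  89.4] yaw -172.36 F [-6.  -0.8 12.7] w 13.1 q [  -3.   19.  -16.   56.   -0. -101.]
d [ 0.  -1.1  0.6] az -6.272 R.T cols z [-5.e-04 -5.e-04 -1.e+00]
[-0.11  1.65 -0.07]
```

Call:
servo_tool --motion '[{"dx": 0, "dy": 0, "dz": 0, "ax": 0, "ay": 0, "az": -0.02, "hand": 1}, {"dx": 0, "dy": 0, "dz": 0, "ax": 0, "ay": 0, "az": -0.04, "hand": 1}, {"dx": 0, "dy": 0, "dz": 0, "ax": 0, "ay": 0, "az": -0.06, "hand": 1}, {"dx": 0, "dy": 0, "dz": 0, "ax": 0, "ay": 0, "az": -0.06, "hand": 1}]'

```text
time_s: 10.77
tcp_pos: [0.5234, -0.0288, 0.0893]
ee_rot: [[0.192, -0.981, -0.001], [-0.981, -0.192, -0.001], [0.0, 0.001, -1.0]]
force: [-6.5, 0.1, 13.9]
grip_width: 0.0133
```

```bash
python3 -c "
from h import *
goto([.5245,-.0286,.0888],187);print(np.round(env.state()['ft_torque'],2))"
```

```text
t 10.77 tcp [523.4 -28.8  89.3] yaw -168.92 F [-6.5  0.1 13.9] w 13.3 q [  -3.   19.  -16.   56.   -0. -104.]
d [ 0.1 -1.1  0.5] az -6.212 R.T cols z [-6.e-04 -6.e-04 -1.e+00]
[-0.23  1.7  -0.11]
```

Call:
servo_tool --motion '[{"dx": 0, "dy": 0, "dz": 0, "ax": 0, "ay": 0, "az": -0.015, "hand": 1}, {"dx": 0, "dy": 0, "dz": 0, "ax": 0, "ay": 0, "az": -0.03, "hand": 1}, {"dx": 0, "dy": 0, "dz": 0, "ax": 0, "ay": 0, "az": -0.045, "hand": 1}, {"dx": 0, "dy": 0, "dz": 0, "ax": 0, "ay": 0, "az": -0.045, "hand": 1}]'

```text
time_s: 11.1
tcp_pos: [0.5234, -0.0289, 0.0894]
ee_rot: [[0.235, -0.972, -0.001], [-0.972, -0.235, -0.001], [0.001, 0.001, -1.0]]
force: [-5.8, -1.0, 12.2]
grip_width: 0.0131
```

```bash
python3 -c "
from h import *
goto([.5245,-.0286,.0888],187);print(np.round(env.state()['ft_torque'],2))
s,ds=grab('scene');t,_=grab('top');np.savez('p7.npz',s=s,t=t)
cv2.imwrite('pics/p7.png',np.hstack([cv2.resize(x,(400,300),interpolation=2) for x in (s[140:215,210:310],t[180:270,230:350])])[:,:,::-1])"
```

```text
t 11.1 tcp [523.4 -28.9  89.4] yaw -166.41 F [-5.8 -1.  12.2] w 13.1 q [  -3.   19.  -16.   56.   -0. -107.]
d [-0.  -1.1  0.6] az -6.168 R.T cols z [-6.e-04 -7.e-04 -1.e+00]
[-0.3   1.7  -0.66]
```

View pics/p7.png

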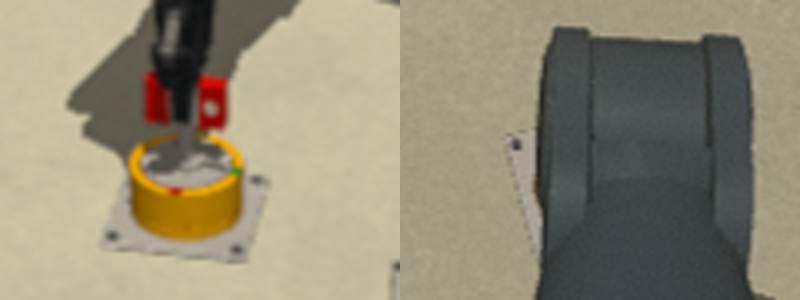

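The wrist moment jumped from about 0.1 to 0.66 N·m, so the plug is at its stop. The scene crop shows the plate (185,100) turned across, in line with the green mark (237,170). I'll unload, then open.

Call:
servo_tool --motion '[{"dx": 0, "dy": 0, "dz": 0, "ax": 0, "ay": 0, "az": 0, "hand": 1}, {"dx": 0, "dy": 0, "dz": -0.5, "ax": 0, "ay": 0, "az": 0.015, "hand": 1}, {"dx": 0, "dy": 0, "dz": -0.9, "ax": 0, "ay": 0, "az": 0.03, "hand": 1}, {"dx": 0, "dy": 0, "dz": -0.9, "ax": 0, "ay": 0, "az": 0.03, "hand": 1}]' --force 30

```text
time_s: 11.53
tcp_pos: [0.5234, -0.0288, 0.0894]
ee_rot: [[0.205, -0.979, -0.001], [-0.979, -0.205, -0.001], [0.0, 0.001, -1.0]]
force: [-5.9, -1.7, 7.0]
grip_width: 0.0133
```

```bash
python3 -c "
from h import *
goto([.5245,-.0286,.0888],187);print(np.round(env.state()['ft_torque'],2))"
```

```text
t 11.53 tcp [523.4 -28.8  89.4] yaw -168.19 F [-5.9 -1.7  7. ] w 13.3 q [  -3.   19.  -16.   56.   -0. -105.]
d [ 0.  -1.2  0.6] az -6.199 R.T cols z [-1.3e-03 -6.0e-04 -1.0e+00]
[-0.52  1.48 -0.18]
```

Call:
servo_tool --motion '[{"dx": 0, "dy": 0.5, "dz": -0.4, "ax": 0, "ay": 0, "az": 0, "hand": 1}, {"dx": 0, "dy": 0.9, "dz": -0.7, "ax": 0, "ay": 0, "az": 0, "hand": 1}, {"dx": 0, "dy": 0.9, "dz": -0.7, "ax": 0, "ay": 0, "az": 0, "hand": 0.8}, {"dx": 0, "dy": 0.9, "dz": -0.7, "ax": 0, "ay": 0, "az": 0, "hand": 0.6}, {"dx": 0, "dy": 0.9, "dz": -0.7, "ax": 0, "ay": 0, "az": 0, "hand": 0.3}, {"dx": 0, "dy": 0.9, "dz": -0.7, "ax": 0, "ay": 0, "az": 0, "hand": 0}, {"dx": 0, "dy": 0.9, "dz": -0.7, "ax": 0, "ay": 0, "az": 0, "hand": 0}, {"dx": 0, "dy": 0.9, "dz": -0.7, "ax": 0, "ay": 0, "az": 0, "hand": 0}, {"dx": 0, "dy": 0.9, "dz": -0.7, "ax": 0, "ay": 0, "az": 0, "hand": 0}, {"dx": 0, "dy": 0.9, "dz": -0.7, "ax": 0, "ay": 0, "az": 0, "hand": 0}]'

```text
time_s: 12.37
tcp_pos: [0.5233, -0.0288, 0.09]
ee_rot: [[0.206, -0.979, 0.0], [-0.979, -0.206, -0.0], [0.0, -0.0, -1.0]]
force: [-0.1, -0.2, -0.0]
grip_width: 0.0855
```

```bash
python3 -c "
from h import *
goto([.5245,-.0286,.22],187)"
```

```text
t 12.37 tcp [523.3 -28.8  90. ] yaw -168.12 F [-0.1 -0.2 -0. ] w 85.5 q [  -3.   19.  -16.   56.   -0. -105.]
d [ 1.0e-01 -1.2e+00 -1.3e+02] az -6.198 R.T cols z [ 0.e+00 -1.e-04 -1.e+00]
```

Call:
servo_tool --motion '[{"dx": 0, "dy": 0, "dz": -8, "ax": 0, "ay": 0, "az": 0, "hand": 0}, {"dx": 0, "dy": 0, "dz": -25, "ax": 0, "ay": 0, "az": 0, "hand": 0}, {"dx": 0, "dy": 0, "dz": -45, "ax": 0, "ay": 0, "az": 0, "hand": 0}, {"dx": 0, "dy": 0, "dz": -70, "ax": 0, "ay": 0, "az": 0, "hand": 0}, {"dx": 0, "dy": 0, "dz": -95, "ax": 0, "ay": 0, "az": 0, "hand": 0}, {"dx": 0, "dy": 20, "dz": -110, "ax": 0, "ay": 0, "az": 0, "hand": 0}, {"dx": 0, "dy": 55, "dz": -115, "ax": 0, "ay": 0, "az": 0, "hand": 0}, {"dx": 0, "dy": 95, "dz": -115, "ax": 0, "ay": 0, "az": 0, "hand": 0}, {"dx": 0, "dy": 135, "dz": -115, "ax": 0, "ay": 0, "az": 0, "hand": 0}, {"dx": 0, "dy": 170, "dz": -115, "ax": 0, "ay": 0, "az": 0, "hand": 0}]'

```text
time_s: 13.2
tcp_pos: [0.3546, -0.0638, 0.2054]
ee_rot: [[0.206, -0.978, 0.0], [-0.978, -0.206, -0.0], [0.0, 0.0, -1.0]]
force: [0.2, -0.6, 0.4]
grip_width: 0.0857
```

Call:
servo_tool --motion '[{"dx": 0, "dy": 10, "dz": 0, "ax": 0, "ay": 0, "az": 0, "hand": 0}, {"dx": 0, "dy": 10, "dz": 0, "ax": 0, "ay": 0, "az": 0, "hand": 0}]'

```text
time_s: 13.37
tcp_pos: [0.3449, -0.0661, 0.2059]
ee_rot: [[0.205, -0.979, 0.001], [-0.979, -0.205, -0.0], [0.001, -0.001, -1.0]]
force: [-0.3, -0.4, 0.7]
grip_width: 0.0853
```

Run:
```python
from h import *
goto([.35,-.0286,.22],187)
s,ds=grab('scene');t,dt=grab('top');np.savez('p8.npz',s=s,t=t,dt=dt)
cv2.imwrite('pics/p8.png',np.hstack([cv2.resize(x,(400,300),interpolation=2) for x in (s[140:215,210:310],t[190:265,240:340])])[:,:,::-1])
P=cloud('top',dt); hsv=cv2.cvtColor(t,cv2.COLOR_RGB2HSV).astype(int)
m=((hsv[...,0]<6)|(hsv[...,0]>174))&(hsv[...,1]>150)&(P[...,2]>.10)
cs,_=cv2.findContours(m.astype(np.uint8),0,1); c=max(cs,key=cv2.contourArea)[:,0]
w=np.array([onz('top',u,v,.126)[:2] for u,v in c],np.float32)*1000
print(cv2.minAreaRect(w),'z',np.median(P[m][:,2]))
# bystander change
d=np.abs(t.astype(int)-np.load('top0.npz')['im'].astype(int)).sum(2)>90
for n,(a,b,x,y) in dict(bowl=(120,175,315,370),mug=(130,172,165,208),soap=(195,230,75,120),water=(198,252,174,228)).items(): print(n,d[a:b,x:y].sum())
```

```text
t 13.37 tcp [344.9 -66.1 205.9] yaw -168.19 F [-0.3 -0.4  0.7] w 85.3 q [ -11.   -3.  -23.   69.   -0. -113.]
d [-35.6 -12.7 -14.1] az -6.199 R.T cols z [ 9.e-04 -4.e-04 -1.e+00]
((523.132568359375, -26.4517822265625), (12.628458976745605, 60.888370513916016), 9.551149368286133) z 0.1257482575149207
bowl 0
mug 0
soap 0
water 0
```

View pics/p8.png

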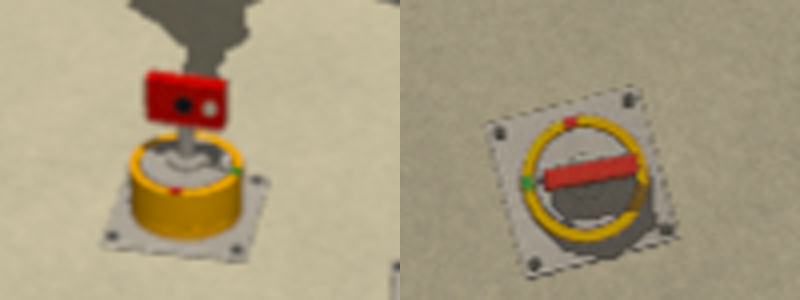

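The key stands upright in the valve with its collar seated. Its top measures 125.7 mm against 126 expected, and the plate points at the green mark ((528,183) in the right crop). I'm handing in.

```bash
python3 -c "
from station import env
env.close_job()"
```

```text
the job is handed in; nothing more can be done
```

The red key is standing in the yellow valve, fully home, and the valve is turned to its stop at the green mark. I let go, backed the arm clear and handed the job in at about 13.5 s.

- **Fully home before turning:** the collar met the valve at the expected height with 13 N of push-back. After I let go, the key's top measured 125.7 mm against 126 mm expected.
- **Turned to the stop:** the turning moment jumped from about 0.1 to 0.66 N·m, which I took as the stop. I then eased off within the key's free play so the plug would stay put.
- **Nothing disturbed:** the before and after top pictures show no change at the bowl, mug, soap bottle or water valve. Of the wrist forces I read, the highest was about 16 N.
- **Small disagreement:** the key's plate reads about 100–102°, a few degrees past the estimated green mark at 96°. That fits the play of the blade in the slot. I did not measure the plug's black line separately at the end.

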